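Put the washed storage pots back together: scoop in, lids on

ROBOT

A 6-joint arm with a two-finger parallel gripper is mounted at the origin on a cart in front of the work surface, level with it; the furniture and walls round the work are solid. World frame = base frame: x ahead of the robot, y to its left, z up, the work surface at z = 0. Lengths are in m, angles in rad, forces in N, time in s.
With the tool pointing down it reaches from about 0.35 to 0.85 m from the base axis. Payload 8.1 kg.
Tool frame: the origin (TCP) lies at the very end of the fingers, on their centre line; the grasp point (between the pads) lies 19 mm behind it; z points along the fingers, y is the line along which they close (so a half turn about z gives the same grasp; the last joint's range is limited). The gripper opens to 93 mm and grips with 3 to 60 N. Pads are 15 mm wide; open, the fingers measure 128 mm over their backs; the gripper's body (75 mm by 188 mm) begins 65 mm behind the grasp point.
Start: joints at [1.079, 0.13, 1.488, -0, 1.523, -0.085], TCP at [0.237, 0.551, 0.219] pointing down, gripper open.
Joint ranges: [-2.96, 2.96], [-0.89, 2.26], [0.02, 2.5], [-1.34, 4.48], [0, 2.73], [-2.66, 2.66]. Speed limits (rad/s): [2.39, 2.39, 2.79, 3.14, 3.14, 3.14].

INTERFACE

Orientations are given as a rotation vector (axis times angle).
In Python, from plant import robot gives the robot as it stands. The module is installed in compiled form; this text tells all that it offers.
- The arm moves only by the tool play_rows, never from a script. Its argument "increments" is text: rows parted by semicolons, each of 5 numbers parted by spaces: the shift along the tool's x, y, z in mm, then the turn about the tool's z in degrees, then the closure, from -1 (fully open) to 1 (shut). In form: dx dy dz yaw claw; .... A call has 1 to 20 rows; each row is the pose to reach, as a shift and turn from the pose commanded when the call began, along the tool's axes at that moment; what a row does not reach only later rows make up. A row lasts 1/10 s, in which the tool goes at most 50 mm and 8.59 degrees, less where a joint would pass 70% of its speed; a pose out of reach is approached as far as the arm can. A call with a gripper value outside its range is refused whole. The fingers move at their own pace and stop on an object; "force" is the grip in N (left out, the last holds). Time passes only in rows, so rows that repeat a pose let the fingers close. It gives the time, the measured TCP pose, the force, the opening and the grip force at its end, in the units of the state.
- robot.read_state(): the state, without advancing time (a new reading comes with each control period).
- robot.read_camera(name): name is "scene" or "top" or "wrist"; returns the picture (384x512x3 uint8, blue, green, red); there is no depth.
- robot.calibration(name): a dict with "vertical_fov" (degrees; the focal length in pixels is half the picture's height over the tangent of half this angle, whatever the lens; pixels are square), "cx", "cy" (the principal point, pixels), "D" ([k1, k2, p1, p2, k3] as OpenCV has them; the pictures are not rectified), "rvec" (rotation vector, rad) and "tvec" (3), from world to camera coordinates, as OpenCV has them. Camera axes: x right, y down, z forward; pixel columns grow to the right and rows downward; lengths in m; the calibration is good to about 2 mm. A picture is of the moment at which its call begins: read the wrist's pose just before it. calibration takes no time and is no camera call; for the wrist camera it gives the pose at the moment of the call.
- robot.close_job(): hands the job in; it is judged then, once.
Trained networks look in the newest picture that a camera, given by its name, has taken for a name from the list of things; names that differ only in an ending like _2 or _b are one class to them, and where a whole thing is asked for, a point or a joint stands for the part that bears it (a point fixed in the world has none). Each returns a list of dicts, best first, with "conf" (0 to 1); they miss things now and then, are a little off and sometimes report something else, mostly with a low value. They report only what shows in the picture. A call takes as long as a camera call.
- robot.recognise(camera, query): "centre" ([x, y, z] in m, in world coordinates, good to about 4 mm: the middle of the surface that is visible of it).
- robot.regions_of(camera, query): "pixels" (384x512 bool, what is visible of it).
- robot.landmark_of(camera, query): "centre" ([x, y, z] in m, in world coordinates, good to about 4 mm: a listed point, or the origin of a listed thing).
The state is a dict: "t": time; "q": joint angles; "dq": joint speeds; "joint_torque": joint torques, N m; "tool_pos": TCP position; "orientation": TCP orientation; "force": force on the tool from outside, world axes, zero at the start; "wrist_torque": the same for the moment, N m; "opening": finger opening in m; "gripper_force": force on a finger pad.
Only numpy, scipy, OpenCV 4.12 (cv2) and the standard library are available. Lean on these libraries where they do the work, as an engineer would, in place of code of your own. Each camera call takes 0.05 s, during which the arm holds its last target. There are 200 camera calls.

TASK

The three stoneware pots have been washed and dried and are to go back to the cupboard closed. Lay the little wooden scoop in the long box, where it is kept, then put each wooden lid on the pot it fits (round jar, square box, long box) so that it drops fully home and lies flat on the rim. Leave the pots standing where they are, and do not disturb the pinch bowl, the timer or the spice jar.

Things in the scene. Friction and masses are not known exactly. Their poses are not given: they have to be found in the camera images.
- round_jar: Taupe stoneware jar, round, 96 mm in diameter and 78 mm high. Open at the top; walls and floor 6 mm thick, so the opening measures 84 mm across. Stands upright on the worktop, loose, 0.6 to 1 kg. Origin: centre of its underside; z up. With its lid home, the lid's origin lies 68 mm above this origin.
- square_box: Taupe stoneware box, square with rounded corners, 84 x 84 mm and 62 mm high. Open at the top; walls and floor 6 mm thick, so the opening measures 72 x 72 mm. Stands upright on the worktop, loose, 0.55 to 0.9 kg. Origin: centre of its underside; z up, x and y square to its sides. With its lid home, the lid's origin lies 52 mm above this origin.
- long_box: Taupe stoneware box, oblong with rounded corners, 82 mm (its x) by 120 mm (its y) and 52 mm high. Open at the top; walls and floor 6 mm thick, so the opening measures 70 x 108 mm. Stands upright on the worktop, loose, 0.6 to 1 kg. Origin: centre of its underside; z up, y along its long side. With its lid home, the lid's origin lies 42 mm above this origin.
- round_lid: Light wooden lid of the round jar, lying plug down, 60 to 110 g. From below: tapered plug 10 mm deep (70 mm in diameter at the foot, 78 mm at its top); flange 8 mm thick (96 mm in diameter), to lie on the pot's rim; in the middle a round knob 24 mm in diameter, 18 to 42 mm above the underside. Origin: centre of the plug's underside; z up. It may go on turned anyhow.
- square_lid: Light wooden lid of the square box, lying plug down, 60 to 110 g. From below: tapered plug 10 mm deep (58 mm square at the foot, 66 mm at its top); flange 8 mm thick (84 x 84 mm), to lie on the pot's rim; in the middle a square knob 24 x 24 mm parallel to the lid's sides, 18 to 42 mm above the underside. Origin: centre of the plug's underside; z up, x square to a side. Fits any of four ways.
- long_lid: Light wooden lid of the long box, lying plug down, 80 to 130 g. From below: tapered plug 10 mm deep (56 x 94 mm at the foot, 64 x 102 mm at its top); flange 8 mm thick (82 x 120 mm), to lie on the pot's rim; in the middle a bar grip 18 mm (x) by 60 mm (y), 18 to 42 mm above the underside. Origin: centre of the plug's underside; z up, y along its long side. Fits either way.
- scoop: Light wooden measuring scoop standing on its bowl, 86 mm long (along y), 22 mm high, 28 to 46 g. Round open bowl 38 mm across, centred at y = -23 mm; level handle from the bowl out to y = +42 mm, 11 mm wide, its underside 12 mm and its top 20 mm above the foot; take it across the handle near y = +10 mm. Origin: middle of its length, level with its foot; z up.
- pinch_bowl: Bystander: small grey-brown pinch bowl, 62 mm across and 31 mm high; origin at the centre of its underside. Not to be disturbed.
- timer: Bystander: round wind-up kitchen timer with a bar on its dial, 64 mm across and 49 mm high; origin at the centre of its underside. Not to be disturbed.
- spice_jar: Bystander: small glass spice jar with a black cap, 44 mm across and 92 mm high; origin at the centre of its underside. Not to be disturbed. Behind it, over the back of the worktop, hang the wall cabinets: fronts at x = 0.59 m, undersides 0.466 m above the worktop; keep the wrist and forearm clear of them.

How it is judged:
By the outcome, as a careful person would: the job done as asked, in the order asked, and still so for the second after the job is handed in, with the robot touching nothing.
It also fails if it takes over 115 s, if anything falls off the work surface, if the arm or the gripper's body presses on something with over 40 N, if the wrist force passes 120 N, or if a joint passes its speed limit or range.

## Working session

There is one attempt and no reset: what is moved stays moved. The work goes in short steps, Python scripts to look and compute and a tool call to move; the robot and the scene stay as the last step left them, time stands still between calls to the robot, and variables do not carry over. Pictures are saved under pics/ and viewed, at most 18 in all, crops included, and the job is handed in when it is done.

Besides the shell and the picture viewer there is one more tool, called after "Emit:" as name(argument=value, ...) on one line, values as JSON. play_rows: Moves the arm, as the interface text tells. Its arguments: {"type":"object","properties":{"increments":{"type":"string"},"force":{"type":"number"}},"required":["increments"]}

```bash
mkdir -p pics; cat > h.py <<'E'
import numpy as np, cv2
from plant import robot
def K(c):
    f=192/np.tan(np.radians(c['vertical_fov'])/2)
    return np.array([[f,0,c['cx']],[0,f,c['cy']],[0,0,1.]])
def ray(c,px,z):
    "pixels (n,2) -> world xy on plane z"
    u=cv2.undistortPoints(np.array(px,float).reshape(-1,1,2),K(c),np.array(c['D'],float)).reshape(-1,2)
    R,_=cv2.Rodrigues(np.array(c['rvec'],float)); t=np.array(c['tvec'],float).ravel()
    o=-R.T@t; d=np.c_[u,np.ones(len(u))]@R
    s=(z-o[2])/d[:,2]
    return (o+d*s[:,None])[:,:2]
def proj(c,P):
    return cv2.projectPoints(np.array(P,float).reshape(-1,1,3),np.array(c['rvec'],float),np.array(c['tvec'],float),K(c),np.array(c['D'],float))[0].reshape(-1,2)
E
python3 - <<'E'
from h import *
for n in ['top','scene']:
    im=robot.read_camera(n); cv2.imwrite(f'pics/{n}0.png',cv2.resize(im,(800,600),interpolation=cv2.INTER_CUBIC))
    for q in ['round_jar','square_box','long_box','round_lid','square_lid','long_lid','scoop','pinch_bowl','timer','spice_jar']:
        print(n,q,[(np.round(d['centre'],3),round(d['conf'],2)) for d in robot.landmark_of(n,q)[:2]])
s=robot.read_state();print(s['t'],s['orientation'],s['tool_pos'])
E
```

```text
top round_jar [(array([ 0.466, -0.417, -0.   ]), 0.67)]
top square_box [(array([ 0.376, -0.289,  0.001]), 0.69)]
top long_box [(array([ 0.38 ,  0.289, -0.001]), 0.92), (array([ 0.376, -0.29 ,  0.003]), 0.74)]
top round_lid [(array([ 0.44 , -0.003, -0.005]), 0.92)]
top square_lid [(array([ 0.462,  0.409, -0.   ]), 0.7), (array([ 0.542, -0.283, -0.001]), 0.15)]
top long_lid [(array([0.463, 0.157, 0.001]), 0.63)]
top scoop [(array([ 0.458, -0.156, -0.   ]), 0.61)]
top pinch_bowl [(array([0.542, 0.082, 0.004]), 0.63)]
top timer [(array([ 0.558, -0.069,  0.001]), 0.66), (array([ 0.539, -0.282, -0.005]), 0.62)]
top spice_jar [(array([ 0.556, -0.074,  0.001]), 0.72)]
scene round_jar [(array([ 0.46 , -0.417, -0.005]), 0.85)]
scene square_box [(array([ 0.38 , -0.287, -0.001]), 0.61)]
scene long_box []
scene round_lid [(array([ 0.438, -0.005, -0.001]), 0.93)]
scene square_lid [(array([0.463, 0.407, 0.001]), 0.95)]
scene long_lid [(array([0.465, 0.156, 0.002]), 0.78)]
scene scoop [(array([0.546, 0.08 , 0.002]), 0.73), (array([ 0.462, -0.149,  0.   ]), 0.61)]
scene pinch_bowl [(array([0.547, 0.077, 0.003]), 0.58)]
scene timer [(array([ 0.542, -0.282,  0.002]), 0.96)]
scene spice_jar [(array([ 0.561, -0.072, -0.   ]), 0.65)]
1.1 [ 6.34598298e-01  3.07682736e+00 -4.57492367e-05] [0.2373765  0.55104232 0.21863908]
```

View pics/top0.png

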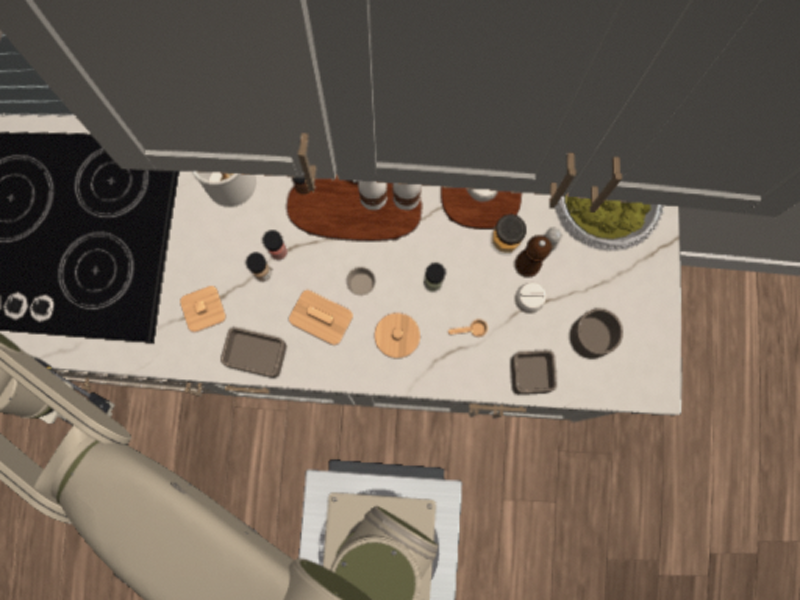

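View pics/scene0.png

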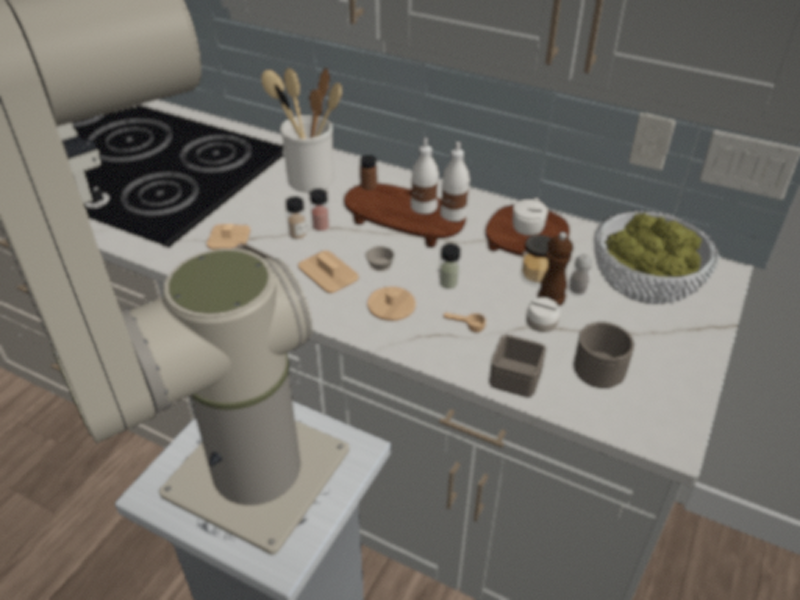

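Both pictures show the same layout. In the top view, the long box is at (253,352), square lid (203,308), long lid (320,317), round lid (397,335), scoop (468,329), square box (533,372) and round jar (596,332). The bystanders are the bowl (360,280), spice jar (434,275) and timer (530,297).

Next I'll fit model silhouettes to the network masks for x, y and yaw.

```bash
cat >> h.py <<'E'
from scipy.optimize import minimize
def rr(w,h,r,z0,z1):
    a=np.linspace(0,np.pi/2,6); P=[]
    for k,(sx,sy) in enumerate([(1,1),(-1,1),(-1,-1),(1,-1)]):
        P+=[(sx*(w/2-r)+r*np.cos(t+k*np.pi/2),sy*(h/2-r)+r*np.sin(t+k*np.pi/2)) for t in a]
    P=np.array(P)/1000
    return np.vstack([np.c_[P,np.full(len(P),z0/1000)],np.c_[P,np.full(len(P),z1/1000)]])
def cyl(d,z0,z1,y=0): return rr(d,d,d/2,z0,z1)+[0,y/1000,0]
M={'round_jar':[cyl(96,0,78)],'square_box':[rr(84,84,10,0,62)],'long_box':[rr(82,120,10,0,52)],
'round_lid':[cyl(70,0,1),cyl(96,10,18),cyl(24,18,42)],'square_lid':[rr(84,84,8,10,18),rr(24,24,2,18,42)],
'long_lid':[rr(82,120,8,10,18),rr(18,60,2,18,42)],
'scoop':[cyl(38,4,22,-23),rr(11,46,2,12,20)+[0,.019,0]]}
def sil(c,name,p,z=0,S=4):
    R=np.array([[np.cos(p[2]),-np.sin(p[2]),0],[np.sin(p[2]),np.cos(p[2]),0],[0,0,1]])
    m=np.zeros((384*S,512*S),np.uint8)
    for part in M[name]:
        q=proj(c,part@R.T+[p[0],p[1],z])
        cv2.fillConvexPoly(m,cv2.convexHull(((q+.5)*S*16).astype(np.int32)),1,shift=4)
    return m
def fit(c,name,mask,p0,z=0,yaws=None):
    S=4; m=cv2.resize(mask.astype(np.uint8),None,fx=S,fy=S,interpolation=cv2.INTER_NEAREST)
    def cost(p):
        s=sil(c,name,p,z); return 1-(s&m).sum()/max(1,(s|m).sum())
    best=None
    rnd='round' in name
    for y in ([0] if rnd else (yaws if yaws is not None else np.arange(0,np.pi*2 if name=='scoop' else np.pi*(.5 if 'square' in name else 1),np.pi/8))):
        if rnd: r=minimize(lambda v:cost([v[0],v[1],0]),p0,method='Nelder-Mead',options=dict(initial_simplex=[[p0[0],p0[1]],[p0[0]+.01,p0[1]],[p0[0],p0[1]+.01]],xatol=1e-4,fatol=1e-4))
        else:
            b=np.array([p0[0],p0[1],y]); r=minimize(cost,b,method='Nelder-Mead',options=dict(initial_simplex=b+np.vstack([np.zeros(3),np.diag([.01,.01,.3])]),xatol=1e-4,fatol=1e-4,maxfev=120))
        if best is None or r.fun<best.fun: best=r
    return best.x,1-best.fun
E
python3 - <<'E'
from h import *
robot.read_camera('top'); c=robot.calibration('top')
G={'round_jar':(.464,-.417),'square_box':(.378,-.288),'long_box':(.38,.289),'round_lid':(.44,-.003),'square_lid':(.462,.408),'long_lid':(.464,.157),'scoop':(.46,-.153)}
for n,g in G.items():
    best=None
    for d in robot.regions_of('top',n):
        if d['conf']<.3: continue
        ys,xs=np.nonzero(d['pixels']); a=ray(c,[(xs.mean(),ys.mean())],.02)[0]
        if np.hypot(*(a-g))>.06: continue
        x,i=fit(c,n,d['pixels'],g); print(n,np.round(x,4),'yawdeg',np.degrees(x[2]).round(1) if len(x)>2 else '',round(i,3),round(d['conf'],2))
c=robot.calibration('wrist'); s=robot.read_state(); R=cv2.Rodrigues(np.array(c['rvec']))[0]
T=cv2.Rodrigues(s['orientation'])[0]
print('tool axes\n',T.round(3)); print('cam pos in tool', (T.T@(-R.T@np.array(c['tvec']).ravel()-s['tool_pos'])).round(3)); print('cam axes in tool\n',(T.T@R.T).round(3), c['vertical_fov'])
E
```

```text
round_jar [ 0.4641 -0.4182] yawdeg  0.929 0.66
square_box [ 0.3759 -0.2893  0.1596] yawdeg 9.1 0.927 0.85
long_box [ 0.3774  0.2832 -0.1796] yawdeg -10.3 0.922 0.8
round_lid [ 0.4373 -0.0087] yawdeg  0.965 0.86
square_lid [0.4635 0.4062 0.4414] yawdeg 25.3 0.952 0.71
long_lid [0.4638 0.1536 2.746 ] yawdeg 157.3 0.948 0.66
scoop [ 0.4601 -0.1568  0.2333] yawdeg 13.4 0.856 0.62
tool axes
 [[-0.918  0.396  0.   ]
 [ 0.396  0.918 -0.   ]
 [-0.    -0.    -1.   ]]
cam pos in tool [ 0.076 -0.    -0.166]
cam axes in tool
 [[-0.    -0.963 -0.268]
 [ 1.    -0.    -0.   ]
 [-0.    -0.268  0.963]] 70.70028458023991
```

```bash
cat >> h.py <<'E'
def go(x,y,z,phi):
    "increments to reach TCP (x,y,z) with tool y at world angle phi deg"
    s=robot.read_state(); T=cv2.Rodrigues(np.array(s['orientation'],float))[0]
    d=T.T@(np.array([x,y,z])-s['tool_pos'])*1000
    now=np.degrees(np.arctan2(T[1,1],T[0,1])); print('go',np.round(d,1),'yaw',round(now-phi,1),'n',round(np.linalg.norm(d)/50,1),'phi now',round(now,1),'q',np.round(s['q'],2),'t',round(s['t'],2))
def look(name,g,yaw=None,z=0,save=None,cam='wrist'):
    im=robot.read_camera(cam); c=robot.calibration(cam)
    if save: cv2.imwrite(f'pics/{save}.png',im)
    for d in robot.regions_of(cam,name):
        if d['conf']<.3: continue
        ys,xs=np.nonzero(d['pixels']); a=ray(c,[(xs.mean(),ys.mean())],.02+z)[0]
        if np.hypot(*(a-np.array(g)))>.06: print(name,'skip',a); continue
        x,i=fit(c,name,d['pixels'],g,z,None if yaw is None else [np.radians(yaw)])
        print(name,np.round(x[:2],4),np.degrees(x[2]).round(1) if len(x)>2 else '','iou',round(i,3),'conf',round(d['conf'],2),'bbox',xs.min(),xs.max(),ys.min(),ys.max())
E
python3 -c "
from h import *
go(.37,.283,.2,30)"
```

```text
go [-227.8 -193.7   18.6] yaw 36.7 n 6.0 phi now 66.7 q [ 1.08  0.13  1.49 -0.    1.52 -0.09] t 1.5
```

Emit:
play_rows(increments="-228 -194 19 36.7 -0.2;-228 -194 19 36.7 -0.2;-228 -194 19 36.7 -0.2;-228 -194 19 36.7 -0.2;-228 -194 19 36.7 -0.2;-228 -194 19 36.7 -0.2;-228 -194 19 36.7 -0.2;-228 -194 19 36.7 -0.2;-228 -194 19 36.7 -0.2;-228 -194 19 36.7 -0.2;-228 -194 19 36.7 -0.2;-228 -194 19 36.7 -0.2")

```text
t: 2.7
tool_pos: [0.3695, 0.2835, 0.1996]
orientation: [-1.568, -2.722, 0.0]
force: [-0.2, -0.9, 0.0]
opening: 0.056
gripper_force: 0.0
```

```bash
python3 -c "
from h import *
look('long_box',(.377,.283),-10.3,save='w1')
go(.458,-.149,.15,13.4)"
```

```text
long_box [0.3757 0.2861] -9.4 iou 0.97 conf 0.77 bbox 213 319 127 235
go [-418.3 -140.1   49.6] yaw 16.7 n 8.9 phi now 30.1 q [ 0.54 -0.23  1.87  0.    1.5   0.02] t 2.8
```

View pics/w1.png

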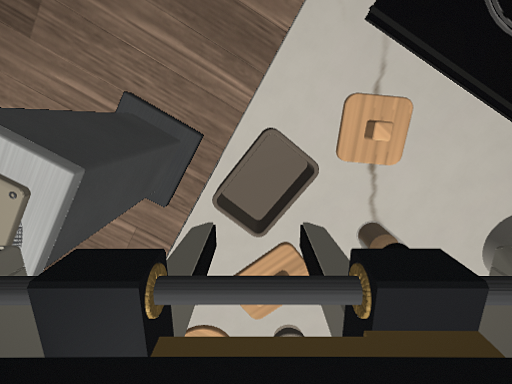

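The wrist picture shows the long box at (265,182), clear of the fingers, and the square lid at (375,130).

```bash
python3 -c "
from h import *
look('square_lid',(.4635,.406),25.3)
go(.458,-.149,.13,13.4)"
```

```text
square_lid [0.4631 0.4092] 24.4 iou 0.951 conf 0.77 bbox 336 412 92 164
go [-418.1 -139.8   69.6] yaw 16.6 n 8.9 phi now 30.0 q [ 0.54 -0.23  1.87 -0.    1.5   0.02] t 2.9
```

Emit:
play_rows(increments="-418 -140 60 16.7 -0.2;-418 -140 60 16.7 -0.2;-418 -140 60 16.7 -0.2;-418 -140 60 16.7 -0.2;-418 -140 60 16.7 -0.2;-418 -140 60 16.7 -0.2;-418 -140 60 16.7 -0.2;-418 -140 60 16.7 -0.2;-418 -140 60 16.7 -0.2;-418 -140 60 16.7 -0.2;-418 -140 60 16.7 -0.2;-418 -140 60 16.7 -0.2;-418 -140 60 16.7 -0.2;-418 -140 60 16.7 -0.2;-418 -140 60 16.7 -0.2;-418 -140 60 16.7 -0.2")

```text
t: 4.5
tool_pos: [0.4578, -0.1489, 0.1398]
orientation: [1.948, 2.464, 0.0]
force: [0.3, -0.0, 0.7]
opening: 0.0558
gripper_force: 0.0
```

```bash
python3 -c "
from h import *
look('scoop',(.46,-.157),13.4,save='w2')
for q in ['spice_jar','square_box']: print(q,[(np.round(d['centre'],3),round(d['conf'],2)) for d in robot.landmark_of('wrist',q)[:2]])
look('square_box',(.376,-.289),9.1)
look('round_jar',(.464,-.418))
go(.458,-.149,.01,13.4)"
```

```text
scoop [ 0.4594 -0.1516] 11.4 iou 0.904 conf 0.77 bbox 243 275 154 227
spice_jar [(array([ 0.562, -0.076,  0.002]), 0.56)]
square_box []
square_box [ 0.3809 -0.2842] -4.4 iou 0.034 conf 0.54 bbox 143 199 246 335
go [  0.3   0.4 129.6] yaw -0.1 n 2.6 phi now 13.3 q [-0.42 -0.14  1.91  0.    1.38 -0.65] t 4.9
```

View pics/w2.png

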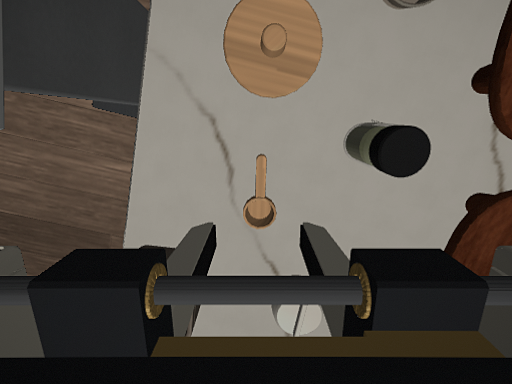

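The picture shows the scoop with its bowl at (260,211) and its handle running up to (262,155). The spice jar at (400,150) stands close to where the gripper body would come down, so I'll grip a few degrees off and slightly high.

```bash
python3 -c "
from h import *
go(.4578,-.1438,.011,5.4)"
```

```text
go [  5.4   1.4 128.6] yaw 7.9 n 2.6 phi now 13.3 q [-0.42 -0.14  1.91  0.    1.38 -0.65] t 4.9
```

Emit:
play_rows(increments="5 1 0 7.9 0.2;5 1 40 7.9 0.2;5 1 80 7.9 0.2;5 1 110 7.9 0.2;5 1 128.5 7.9 0.2;5 1 128.5 7.9 0.2;5 1 128.5 7.9 1;5 1 128.5 7.9 1;5 1 128.5 7.9 1;5 1 128.5 7.9 1;5 1 128.5 7.9 1;5 1 128.5 7.9 1;5 1 128.5 7.9 1;5 1 110 7.9 1;5 1 70 7.9 1;5 1 20 7.9 1;5 1 -20 7.9 1;5 1 -20 7.9 1", force=10)

```text
t: 6.7
tool_pos: [0.4609, -0.1458, 0.1662]
orientation: [2.108, 2.316, 0.005]
force: [1.3, -1.2, -0.2]
opening: 0.0114
gripper_force: 10.0
```

```bash
python3 -c "
from h import *
cv2.imwrite('pics/w3.png',robot.read_camera('wrist'))
go(.40,-.24,.17,10)"
```

```text
go [-88.9 -68.1  -7.2] yaw -4.6 n 2.2 phi now 5.4 q [-0.41 -0.17  1.89 -0.    1.42 -0.51] t 6.75
```

View pics/w3.png

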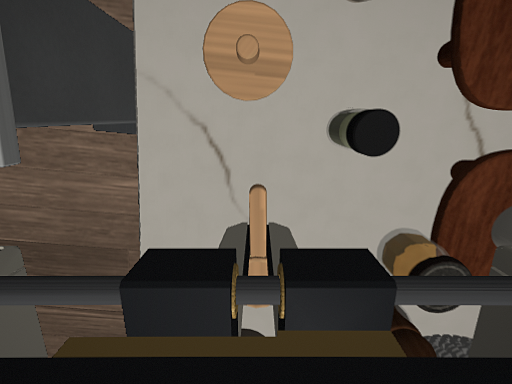

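The scoop is held squarely: its handle is at (258,190–260) between the fingers, with 11.4 mm opening.

```bash
python3 -c "
from h import *
print(robot.read_state()['tool_pos'])
go(.377,.294,.15,-9.4)"
```

```text
[ 0.45947915 -0.14515993  0.16287876]
go [445.  -40.9  11.3] yaw 14.8 n 8.9 phi now 5.4 q [-0.41 -0.17  1.89 -0.    1.42 -0.51] t 6.75
```

Emit:
play_rows(increments="445 -41 11 14.8 1;445 -41 11 14.8 1;445 -41 11 14.8 1;445 -41 11 14.8 1;445 -41 11 14.8 1;445 -41 11 14.8 1;445 -41 11 14.8 1;445 -41 11 14.8 1;445 -41 11 14.8 1;445 -41 11 14.8 1;445 -41 11 14.8 1;445 -41 11 14.8 1;445 -41 11 14.8 1;445 -41 11 14.8 1;445 -41 11 14.8 1;445 -41 11 14.8 1;445 -41 11 14.8 1")

```text
t: 8.45
tool_pos: [0.3751, 0.2947, 0.1488]
orientation: [2.397, 2.031, 0.0]
force: [-0.3, -0.4, -1.0]
opening: 0.0107
gripper_force: 10.0
```

```bash
python3 -c "
from h import *
look('scoop',(.376,.286),-9.4,z=.13)
look('long_box',(.376,.285),-9.4,save='w4')
print(robot.read_state()['tool_pos'])
go(.377,.294,.018,-9.4)"
```

```text
long_box [0.3762 0.286 ] -9.5 iou 0.662 conf 0.92 bbox 220 304 140 246
[0.37492182 0.29492707 0.1486648 ]
go [ -0.6   2.2 130.7] yaw -0.0 n 2.6 phi now -9.4 q [ 0.56 -0.16  1.91 -0.    1.4   0.72] t 8.65
```

View pics/w4.png

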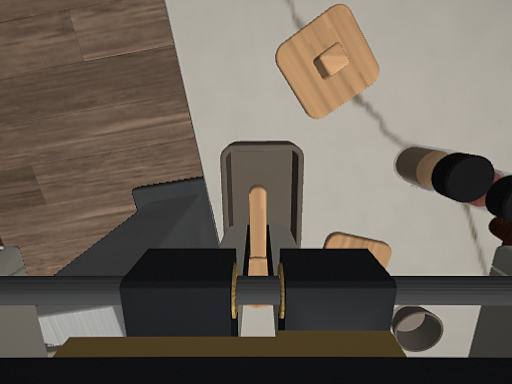

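The box at (262,195) lies square under the held scoop, so I'll lower it in.

Emit:
play_rows(increments="-0.5 2 40 0 1;-0.5 2 80 0 1;-0.5 2 110 0 1;-0.5 2 125 0 1;-0.5 2 130.5 0 1;-0.5 2 130.5 0 1;-0.5 2 130.5 0 1;-0.5 2 130.5 0 0.5;-0.5 2 130.5 0 0.5;-0.5 2 130.5 0 0.5;-0.5 2 110 0 0.5;-0.5 2 70 0 0.5;-0.5 2 20 0 0.5;-0.5 2 0 0 0.2;-0.5 2 0 0 0.2;-0.5 2 0 0 0.2")

```text
t: 10.25
tool_pos: [0.3769, 0.2942, 0.1487]
orientation: [2.396, 2.032, 0.001]
force: [0.1, 0.2, -0.7]
opening: 0.037
gripper_force: 0.0
```

```bash
python3 -c "
from h import *
look('scoop',(.376,.286),-9.4,z=.006,save='w5')
look('long_box',(.376,.285),-9.4)
go(.463,.154,.15,-22)"
```

```text
scoop [0.374  0.2876] -10.0 iou 0.92 conf 0.73 bbox 242 274 157 230
long_box [0.3758 0.2858] -9.3 iou 0.773 conf 0.85 bbox 219 303 139 256
go [-123.3  108.9   -3.3] yaw 12.6 n 3.3 phi now -9.4 q [ 0.56 -0.16  1.91 -0.    1.4   0.72] t 10.45
```

View pics/w5.png

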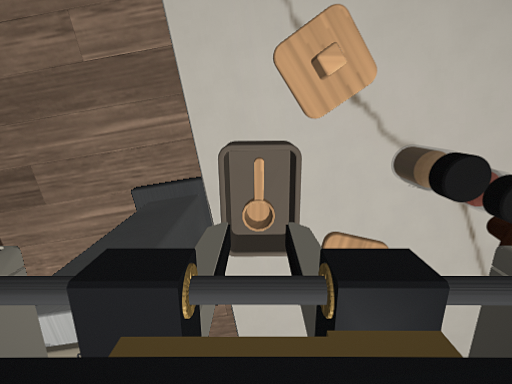

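The scoop lies flat in the box: bowl (258,213), handle (258,160). Next is the long lid.

Emit:
play_rows(increments="-123 109 -3 12.6 -0.2;-123 109 -3 12.6 -0.2;-123 109 -3 12.6 -0.2;-123 109 -3 12.6 -0.2;-123 109 -3 12.6 -0.2;-123 109 -3 12.6 -0.2;-123 109 -3 12.6 -0.2;-123 109 -3 12.6 -0.2;-123 109 -3 12.6 -0.2;-123 109 -3 12.6 -0.2")

```text
t: 11.45
tool_pos: [0.464, 0.1556, 0.1517]
orientation: [-2.604, -1.758, -0.0]
force: [0.4, -0.2, -0.3]
opening: 0.0558
gripper_force: 0.0
```

```bash
python3 -c "
from h import *
look('long_lid',(.463,.154),-22.7)
go(.463,.154,.15,-22)
c=robot.calibration('wrist'); im=robot.read_camera('wrist')
for d in robot.regions_of('wrist','long_lid')[:1]:
  im[d['pixels']]=im[d['pixels']]//2+[0,127,0]
cv2.imwrite('pics/w6.png',im)"
```

```text
go [-1.6 -0.6  1.7] yaw 0.0 n 0.0 phi now -22.0 q [ 0.22 -0.13  1.87  0.    1.4   0.6 ] t 11.55
```

View pics/w6.png

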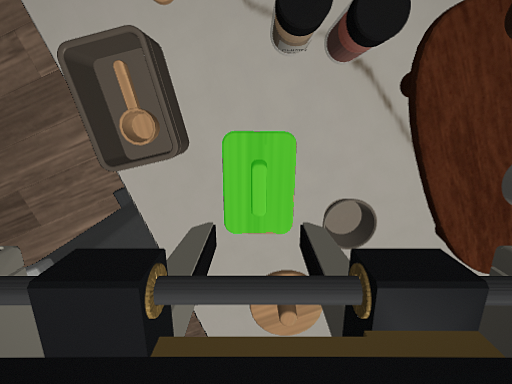

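The lid mask (259,182) is clean and the bar grip is vertical at (259,188). I'll fit it.

```bash
python3 -c "
from h import *
look('long_lid',(.463,.154),-22.7)
go(.463,.154,.021,-22.7)"
```

```text
long_lid [0.464  0.1571] -22.3 iou 0.965 conf 0.81 bbox 221 295 130 234
go [ -1.4  -0.8 130.7] yaw 0.7 n 2.6 phi now -22.0 q [ 0.22 -0.13  1.87 -0.    1.4   0.6 ] t 11.75
```

Emit:
play_rows(increments="2 -1 40 0.3 -0.2;2 -1 80 0.3 -0.2;2 -1 115 0.3 -0.2;2 -1 130 0.3 -0.2;2 -1 130 0.3 -0.2;2 -1 130 0.3 1;2 -1 130 0.3 1;2 -1 130 0.3 1;2 -1 130 0.3 1;2 -1 130 0.3 1;2 -1 130 0.3 1;2 -1 130 0.3 1;2 -1 130 0.3 1;2 -1 120 0.3 1;2 -1 80 0.3 1;2 -1 30 0.3 1;2 -1 -10 0.3 1;2 -1 -10 0.3 1;2 -1 -10 0.3 1;2 -1 -10 0.3 1", force=25)

```text
t: 13.75
tool_pos: [0.463, 0.157, 0.1602]
orientation: [-2.608, -1.749, 0.004]
force: [0.5, -0.0, -1.3]
opening: 0.017
gripper_force: 25.0
```

```bash
python3 -c "
from h import *
s=robot.read_state();print(s['tool_pos'])
look('long_lid',(.464,.157),-22.3,z=s['tool_pos'][2]-.0215,save='w7')
go(.3757,.286,.15,-9.4)"
```

```text
[0.46295242 0.15696469 0.16017608]
long_lid [0.4615 0.1574] -22.3 iou 0.617 conf 0.83 bbox 194 321 141 307
go [  86.5 -129.4    9.8] yaw -12.9 n 3.1 phi now -22.3 q [ 0.22 -0.14  1.86  0.    1.42  0.61] t 13.85
```

```bash
cat >> h.py <<'E'
def held(name,phi,off=.0215,dl=0.0):
    "offset of a held lid in tool axes (mm): fit the mask only above the gripper (rows < cut)"
    robot.read_camera('wrist'); c=robot.calibration('wrist'); s=robot.read_state(); t=s['tool_pos']
    m=[d for d in robot.regions_of('wrist',name) if d['conf']>.3][0]['pixels']
    cut=215; yw=np.radians(phi)
    def cost(v):
        a=yw+90*np.pi/180; X=t[0]+v[0]*np.cos(a)+v[1]*np.cos(yw); Y=t[1]+v[0]*np.sin(a)+v[1]*np.sin(yw)
        q=cv2.resize(sil(c,name,[X,Y,yw+(v[2] if len(v)>2 else 0)*10],t[2]-off),(512,384),interpolation=cv2.INTER_AREA)if 0 else sil(c,name,[X,Y,yw+(v[2] if len(v)>2 else 0)*10],t[2]-off)
        q=q[:cut*4]; M4=np.kron(m[:cut],np.ones((4,4),np.uint8)); return 1-(q&M4).sum()/max(1,(q|M4).sum())
    b=np.zeros(3); r=minimize(cost,b,method='Nelder-Mead',options=dict(initial_simplex=np.vstack([b,np.diag([.005,.005,.01])]),xatol=1e-4,fatol=1e-4))
    print('held dx,dy mm',(r.x[:2]*1000).round(1),'dyaw',np.degrees(r.x[2]*10).round(1),'iou',round(1-r.fun,3))
E
python3 -c "
from h import *
held('long_lid',-22.3)"
```

```text
held dx,dy mm [-0.1 -1.5] dyaw -0.1 iou 0.959
```

View pics/w7.png

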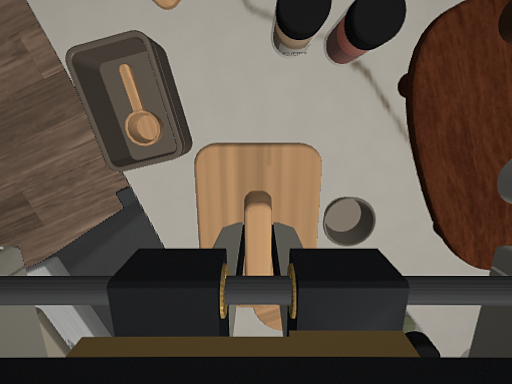

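The lid is held level and centred: flange top edge at row 143, spanning columns 195–321. The box is at (130,100).

```bash
python3 -c "
from h import *
go(.3772,.286,.0655,-9.4)"
```

```text
go [  87.  -128.1   94.6] yaw -12.9 n 3.6 phi now -22.3 q [ 0.22 -0.14  1.86  0.    1.42  0.61] t 13.95
```

Emit:
play_rows(increments="87 -128 0 -12.9 1;87 -128 0 -12.9 1;87 -128 0 -12.9 1;87 -128 0 -12.9 1;87 -128 0 -12.9 1;87 -128 0 -12.9 1;87 -128 0 -12.9 1;87 -128 0 -12.9 1;87 -128 30 -12.9 1;87 -128 60 -12.9 1;87 -128 60 -12.9 1;87 -128 60 -12.9 1")

```text
t: 15.15
tool_pos: [0.3786, 0.2855, 0.1017]
orientation: [-2.397, -2.03, 0.002]
force: [-0.1, -0.5, -0.5]
opening: 0.0166
gripper_force: 25.0
```

```bash
python3 -c "
from h import *
cv2.imwrite('pics/w8.png',robot.read_camera('wrist'))
go(.3772,.286,.0655,-9.4)"
```

```text
go [-0.6 -2.2 37.4] yaw -0.1 n 0.7 phi now -9.5 q [ 0.54 -0.12  1.96 -0.    1.31  0.7 ] t 15.2
```

View pics/w8.png

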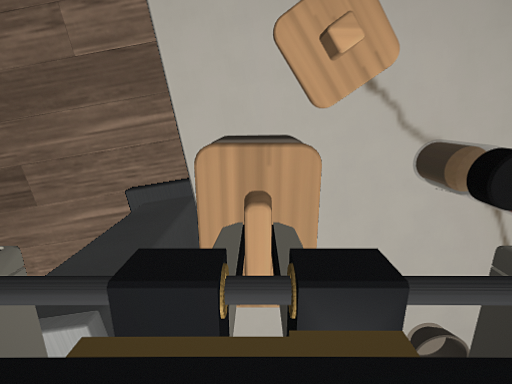

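The box's rear edge shows evenly behind the lid (columns 215–302, row 136), so they are aligned.

Emit:
play_rows(increments="0 0 12 0 1;0 0 22 0 1;0 0 30 0 1;0 0 34 0 1;0 0 37 0 1;0 0 37 0 1;0 0 37 0 1")

```text
t: 15.9
tool_pos: [0.3788, 0.2864, 0.0649]
orientation: [2.396, 2.032, 0.0]
force: [-0.2, 0.1, -1.1]
opening: 0.0173
gripper_force: 25.0
```

Emit:
play_rows(increments="0 0 1 0 1;0 0 1 0 1;0 0 1 0 0.2;0 0 1 0 0.2;0 0 1 0 0.2;0 0 1 0 0.2;0 0 -20 0 0.2;0 0 -60 0 0.2;0 0 -90 0 0;0 0 -90 0 0;0 0 -90 0 0")

```text
t: 17.0
tool_pos: [0.3792, 0.2866, 0.1553]
orientation: [2.396, 2.032, 0.003]
force: [-0.6, 0.7, -0.4]
opening: 0.0462
gripper_force: 0.0
```

```bash
python3 -c "
from h import *
look('long_lid',(.377,.286),-9.4,z=.042,save='w9')
look('square_lid',(.463,.408),24.4)
go(.463,.409,.15,24.4)"
```

```text
long_lid [0.376  0.2861] -9.5 iou 0.949 conf 0.87 bbox 215 299 135 251
square_lid [0.4627 0.4094] 25.1 iou 0.958 conf 0.82 bbox 271 373 0 109
go [135.6  64.    2.5] yaw -33.8 n 3.0 phi now -9.4 q [ 0.54 -0.17  1.91 -0.    1.41  0.7 ] t 17.2
```

View pics/w9.png

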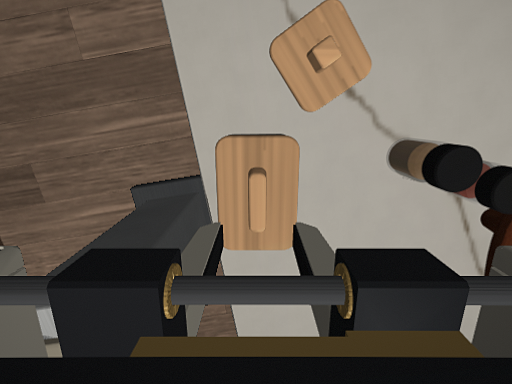

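The long lid is home: the fit at 42 mm height matches the box pose. The square lid is next.

```bash
python3 -c "
from h import *
go(.4643,.4096,.0215,24.8)"
```

```text
go [136.7  65.5 131. ] yaw -34.2 n 4.0 phi now -9.4 q [ 0.54 -0.17  1.91 -0.    1.41  0.7 ] t 17.2
```

Emit:
play_rows(increments="137 65 0 -34.2 -0.1;137 65 0 -34.2 -0.1;137 65 0 -34.2 -0.1;137 65 0 -34.2 -0.1;137 65 0 -34.2 -0.1;137 65 0 -34.2 -0.1;137 65 40 -34.2 -0.1;137 65 80 -34.2 -0.1;137 65 80 -34.2 -0.1;137 65 80 -34.2 -0.1;137 65 80 -34.2 -0.1")

```text
t: 18.3
tool_pos: [0.4665, 0.4116, 0.078]
orientation: [1.694, 2.644, 0.006]
force: [-0.4, -0.2, 0.6]
opening: 0.0511
gripper_force: 0.0
```

```bash
python3 -c "
from h import *
go(.4643,.4096,.0215,24.8)"
```

```text
go [-0.9 -3.1 56.4] yaw -0.1 n 1.1 phi now 24.7 q [ 0.64  0.29  1.57 -0.    1.28  0.21] t 18.3
```

Emit:
play_rows(increments="-0.5 -2 30 0 -0.1;-0.5 -2 48 0 -0.1;-0.5 -2 55 0 -0.1;-0.5 -2 55 0 -0.1;-0.5 -2 55 0 1;-0.5 -2 55 0 1;-0.5 -2 55 0 1;-0.5 -2 55 0 1;-0.5 -2 55 0 1;-0.5 -2 55 0 1;-0.5 -2 55 0 1;-0.5 -2 45 0 1;-0.5 -2 10 0 1;-0.5 -2 -40 0 1;-0.5 -2 -90 0 1;-0.5 -2 -90 0 1;-0.5 -2 -90 0 1;-0.5 -2 -90 0 1;-0.5 -2 -90 0 1")

```text
t: 20.2
tool_pos: [0.4623, 0.4085, 0.1621]
orientation: [-1.692, -2.645, 0.006]
force: [0.5, 0.3, -0.4]
opening: 0.0231
gripper_force: 25.0
```

```bash
python3 -c "
from h import *
cv2.imwrite('pics/w10.png',robot.read_camera('wrist'))
held('square_lid',24.8)
print(robot.read_state()['tool_pos'])
go(.378,-.20,.17,10)"
```

```text
held dx,dy mm [-0.6 -1.5] dyaw 0.0 iou 0.97
[0.46280559 0.40892238 0.16291922]
go [-517.2 -332.4   -5.8] yaw 14.8 n 12.3 phi now 24.8 q [ 0.64  0.21  1.5  -0.    1.43  0.21] t 20.35
```

View pics/w10.png

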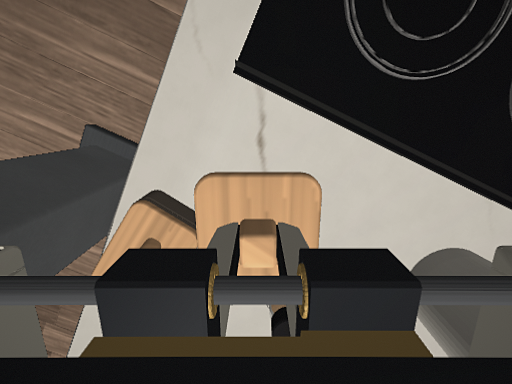

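The square lid is held level, with its flange at columns 195–321. I'll go past the square box and look back at it before placing.

```bash
python3 -c "
from h import *
go(.39,-.376,.163,9)"
```

```text
go [-682.  -395.3    1.4] yaw 15.8 n 15.8 phi now 24.8 q [ 0.64  0.21  1.5  -0.    1.43  0.21] t 20.35
```

Emit:
play_rows(increments="-682 -395 1 15.8 1;-682 -395 1 15.8 1;-682 -395 1 15.8 1;-682 -395 1 15.8 1;-682 -395 1 15.8 1;-682 -395 1 15.8 1;-682 -395 1 15.8 1;-682 -395 1 15.8 1;-682 -395 1 15.8 1;-682 -395 1 15.8 1;-682 -395 1 15.8 1;-682 -395 1 15.8 1;-682 -395 1 15.8 1;-682 -395 1 15.8 1;-682 -395 1 15.8 1;-682 -395 1 15.8 1;-682 -395 1 15.8 1;-682 -395 1 15.8 1;-682 -395 1 15.8 1;-682 -395 1 15.8 1")

```text
t: 22.35
tool_pos: [0.3913, -0.3741, 0.1635]
orientation: [-2.039, -2.39, -0.0]
force: [0.5, 0.8, -1.6]
opening: 0.023
gripper_force: 25.0
```

Emit:
play_rows(increments="0 0 0 0 1;0 0 0 0 1;0 0 0 0 1")

```text
t: 22.65
tool_pos: [0.3912, -0.3749, 0.1638]
orientation: [2.039, 2.389, -0.0]
force: [-0.2, 0.4, -1.5]
opening: 0.0232
gripper_force: 25.0
```

```bash
python3 -c "
from h import *
look('square_box',(.376,-.286),9.1)
print(robot.read_state()['tool_pos'])
cv2.imwrite('pics/w11.png',robot.read_camera('wrist'))
go(.376,-.286,.163,9.1)"
```

```text
square_box [ 0.3758 -0.2886] 6.4 iou 0.954 conf 0.86 bbox 214 304 54 149
[ 0.39107887 -0.37509595  0.16375324]
go [90.5 -0.9  0.7] yaw -0.1 n 1.8 phi now 9.0 q [-0.86  0.01  1.72 -0.    1.42 -1.02] t 22.8
```

View pics/w11.png

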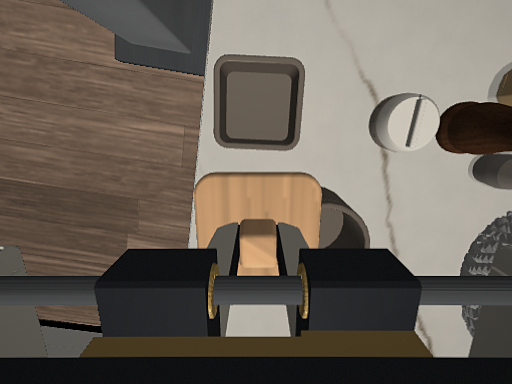

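The box is at (259,102), nearly square to the view. I'll move over it.

```bash
python3 -c "
from h import *
go(.3772,-.2875,.115,7)"
```

```text
go [88.8  0.1 48.7] yaw 2.0 n 2.0 phi now 9.0 q [-0.86  0.01  1.72 -0.    1.42 -1.02] t 22.8
```

Emit:
play_rows(increments="89 0 0 2 1;89 0 0 2 1;89 0 0 2 1;89 0 0 2 1;89 0 20 2 1;89 0 45 2 1;89 0 49 2 1;89 0 49 2 1;89 0 49 2 1;89 0 49 2 1;89 0 49 2 1")

```text
t: 23.9
tool_pos: [0.3776, -0.288, 0.1158]
orientation: [2.081, 2.351, -0.0]
force: [0.0, -0.4, -0.8]
opening: 0.0231
gripper_force: 25.0
```

```bash
python3 -c "
from h import *
im=robot.read_camera('wrist'); c=robot.calibration('wrist')
s=robot.read_state();print(s['tool_pos'])
# outline of box rim for the measured pose, biased to camera view
for p,col in (((.3772-.0015,-.2875-.0002,np.radians(7)),(0,255,0)),):
    R=np.array([[np.cos(p[2]),-np.sin(p[2]),0],[np.sin(p[2]),np.cos(p[2]),0],[0,0,1]])
    q=proj(c,rr(84,84,10,62,62)[:24]@R.T+[p[0],p[1],0]); cv2.polylines(im,[(q*16).astype(np.int32)],True,col,1,shift=4)
cv2.imwrite('pics/w12.png',cv2.resize(im[100:292,128:384],(768,576),interpolation=cv2.INTER_CUBIC))
go(.3772,-.2875,.075,7)"
```

```text
[ 0.37749947 -0.28786217  0.11555684]
go [ 0.4 -0.3 40.6] yaw -0.0 n 0.8 phi now 7.0 q [-0.76 -0.14  1.95 -0.    1.33 -0.88] t 23.95
```

View pics/w12.png

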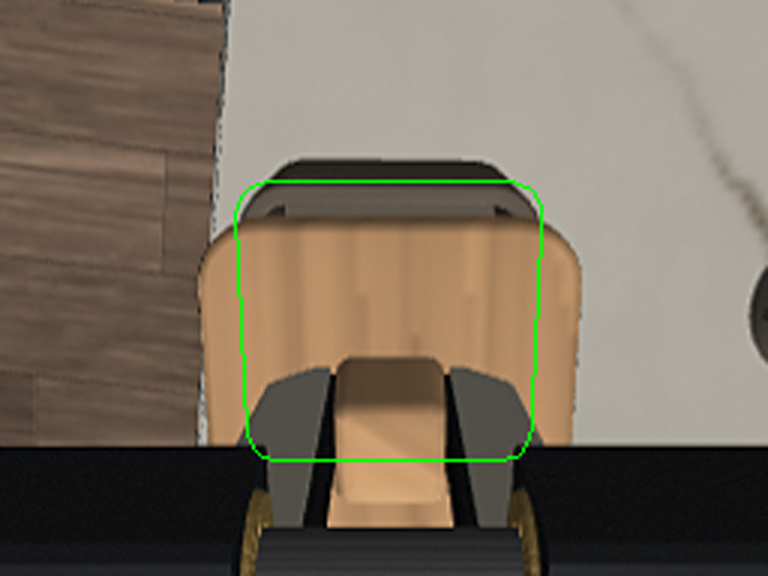

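The projected rim outline matches the real rim (row 181, centred at column 389), and the lid is centred at 390. I'll lower it.

Emit:
play_rows(increments="0.5 0 14 0 1;0.5 0 26 0 1;0.5 0 34 0 1;0.5 0 38 0 1;0.5 0 40.5 0 1;0.5 0 40.5 0 1;0.5 0 40.5 0 1")

```text
t: 24.65
tool_pos: [0.3772, -0.2871, 0.0745]
orientation: [2.082, 2.352, -0.0]
force: [-0.2, -0.7, -1.0]
opening: 0.0233
gripper_force: 25.0
```

No contact force, so the plug is in the opening. I'll release, then look at the lid and the round jar.

Emit:
play_rows(increments="0 0 0.5 0 1;0 0 0.5 0 0;0 0 0.5 0 0;0 0 0.5 0 0;0 0 0.5 0 0;0 0 -20 0 0;0 0 -60 0 0;0 0 -90 0 0;0 0 -90 0 0;0 0 -90 0 0;0 0 -90 0 0")

```text
t: 25.75
tool_pos: [0.3764, -0.2863, 0.1628]
orientation: [-2.081, -2.351, -0.0]
force: [-0.7, 0.1, -0.5]
opening: 0.0468
gripper_force: 0.0
```

```bash
python3 -c "
from h import *
look('square_lid',(.376,-.288),7,z=.052)
go(.437,-.005,.15,-25)"
```

```text
square_lid [ 0.3755 -0.2871] 6.8 iou 0.942 conf 0.77 bbox 216 301 154 237
go [271.6  94.6  12.9] yaw 32.0 n 5.8 phi now 7.0 q [-0.76 -0.18  1.9  -0.    1.43 -0.88] t 25.85
```

Emit:
play_rows(increments="272 67 13 7 0;272 67 13 7 0;272 67 13 7 0;272 67 13 7 0;272 67 13 7 0;272 67 13 7 0;272 67 13 7 0;272 67 13 7 0;272 67 13 7 0;272 67 13 7 0;272 67 13 7 0;272 67 13 7 0")

```text
t: 27.05
tool_pos: [0.4104, -0.0095, 0.1512]
orientation: [2.223, 2.22, -0.0]
force: [0.5, -0.3, 0.2]
opening: 0.0464
gripper_force: 0.0
```

```bash
python3 -c "
from h import *
print(robot.read_state()['tool_pos'])
look('round_lid',(.437,-.005))
go(.4385,-.005,.0215,0)"
```

```text
[ 0.4103649  -0.00949623  0.151161  ]
round_lid [ 0.4365 -0.0045]  iou 0.976 conf 0.57 bbox 240 324 140 221
go [  4.2  28.1 129.7] yaw -0.1 n 2.7 phi now -0.1 q [-0.15 -0.37  2.07 -0.    1.44 -0.15] t 27.15
```

Emit:
play_rows(increments="4.7 27.6 0 0 -0.1;4.7 27.6 40 0 -0.1;4.7 27.6 80 0 -0.1;4.7 27.6 115 0 -0.1;4.7 27.6 129.5 0 -0.1;4.7 27.6 129.5 0 -0.1;4.7 27.6 129.5 0 1;4.7 27.6 129.5 0 1;4.7 27.6 129.5 0 1;4.7 27.6 129.5 0 1;4.7 27.6 129.5 0 1;4.7 27.6 129.5 0 1;4.7 27.6 120 0 1;4.7 27.6 80 0 1;4.7 27.6 30 0 1;4.7 27.6 -15 0 1;4.7 27.6 -15 0 1;4.7 27.6 -15 0 1;4.7 27.6 -15 0 1")

```text
t: 29.05
tool_pos: [0.437, -0.0039, 0.1649]
orientation: [-2.22, -2.22, 0.002]
force: [-0.3, -0.4, -1.3]
opening: 0.022
gripper_force: 25.0
```

```bash
python3 -c "
from h import *
held('round_lid',0)
print(robot.read_state()['tool_pos'],robot.read_state()['opening'])
go(.47,-.515,.165,0)"
```

```text
held dx,dy mm [-1.4 -1.8] dyaw 1.5 iou 0.984
[ 0.43664295 -0.00388359  0.16425313] 0.022029264909249783
go [-511.1   33.4   -1.1] yaw -0.0 n 10.2 phi now -0.0 q [-0.13 -0.29  1.99 -0.    1.45 -0.13] t 29.15
```

Emit:
play_rows(increments="-511 31 0 0 1;-511 31 0 0 1;-511 31 0 0 1;-511 31 0 0 1;-511 31 0 0 1;-511 31 0 0 1;-511 31 0 0 1;-511 31 0 0 1;-511 31 0 0 1;-511 31 0 0 1;-511 31 0 0 1;-511 31 0 0 1;-511 31 0 0 1;-511 31 0 0 1;-511 31 0 0 1;-511 31 0 0 1;-511 31 0 0 1;-511 31 0 0 1")

```text
t: 30.95
tool_pos: [0.4691, -0.5148, 0.1665]
orientation: [2.221, 2.221, -0.0]
force: [-0.1, 0.3, -0.5]
opening: 0.022
gripper_force: 25.0
```

```bash
python3 -c "
from h import *
look('round_jar',(.464,-.415),save='w13')
print(robot.read_state()['tool_pos'])
go(.4655,-.415,.13,0)"
```

```text
round_jar [ 0.4637 -0.4156]  iou 0.984 conf 0.74 bbox 200 307 29 144
[ 0.46897629 -0.51494314  0.16630748]
go [99.9 -3.5 36.3] yaw 0.0 n 2.1 phi now 0.0 q [-0.91  0.42  1.25  0.    1.48 -0.91] t 31.05
```

Emit:
play_rows(increments="100.5 -3.7 0 0 1;100.5 -3.7 0 0 1;100.5 -3.7 0 0 1;100.5 -3.7 0 0 1;100.5 -3.7 20 0 1;100.5 -3.7 34 0 1;100.5 -3.7 36 0 1;100.5 -3.7 36 0 1;100.5 -3.7 36 0 1;100.5 -3.7 36 0 1")

```text
t: 32.05
tool_pos: [0.4656, -0.4152, 0.1311]
orientation: [2.221, 2.22, -0.0]
force: [0.6, 0.1, -1.3]
opening: 0.0224
gripper_force: 25.0
```

```bash
python3 -c "
from h import *
im=robot.read_camera('wrist'); c=robot.calibration('wrist')
s=robot.read_state();t=s['tool_pos'];print(t)
for P,col in ((cyl(96,78,78)[:24]+[.4637,-.4156,0],(0,255,0)),(cyl(96,18,18)[:24]+[t[0]-.0016,t[1]-.0014,t[2]-.0215],(255,0,0))):
    q=proj(c,P); cv2.polylines(im,[(q*16).astype(np.int32)],True,col,1,shift=4)
cv2.imwrite('pics/w14.png',cv2.resize(im[100:292,128:384],(768,576),interpolation=cv2.INTER_CUBIC))
go(.4653,-.4145,.091,0)"
```

```text
[ 0.4655879  -0.41512262  0.13106816]
go [ 0.7 -0.3 40.1] yaw -0.0 n 0.8 phi now -0.0 q [-0.81  0.25  1.52 -0.    1.37 -0.81] t 32.1
```

View pics/w14.png

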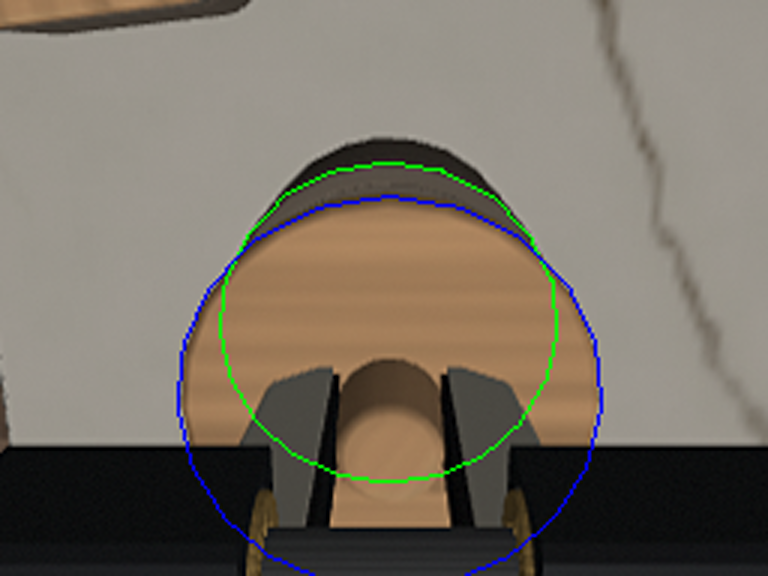

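Both projected outlines fit: jar rim at row 163, lid edge at row 198. I'll nudge 1 mm and lower.

Emit:
play_rows(increments="1 0 14 0 1;1 0 26 0 1;1 0 34 0 1;1 0 38 0 1;1 0 40.5 0 1;1 0 40.5 0 1;1 0 40.5 0 1")

```text
t: 32.8
tool_pos: [0.4653, -0.4137, 0.09]
orientation: [2.221, 2.221, -0.0]
force: [-0.9, 1.3, 4.8]
opening: 0.0219
gripper_force: 25.1
```

Emit:
play_rows(increments="0 0 0 0 0;0 0 0 0 0;0 0 0 0 0;0 0 0 0 0;0 0 -20 0 0;0 0 -60 0 0;0 0 -90 0 0;0 0 -90 0 0;0 0 -90 0 0;0 0 -90 0 0")

```text
t: 33.8
tool_pos: [0.4646, -0.413, 0.1781]
orientation: [-2.22, -2.22, -0.0]
force: [0.2, -0.7, -0.1]
opening: 0.0463
gripper_force: 0.0
```

```bash
python3 -c "
from h import *
look('round_lid',(.464,-.415),z=.068)
robot.read_camera('scene')
c=robot.calibration('scene')
for n,g,z in (('round_lid',(.4645,-.415),.068),('square_lid',(.376,-.287),.052)): look(n,g,7,z,cam='scene')
print(robot.read_state()['tool_pos'])
im=robot.read_camera('scene'); cv2.imwrite('pics/s2.png',cv2.resize(im[200:284,290:430],(800,480),interpolation=cv2.INTER_CUBIC))
for n in ('spice_jar','timer','pinch_bowl'): print(n,[np.round(d['centre'],3) for d in robot.landmark_of('scene',n)[:1]])
"
```

```text
round_lid [ 0.4634 -0.4145]  iou 0.969 conf 0.77 bbox 211 305 150 243
round_lid [ 0.4631 -0.415 ]  iou 0.938 conf 0.83 bbox 370 405 204 229
square_lid [ 0.3761 -0.2866] 8.2 iou 0.888 conf 0.71 bbox 314 346 212 239
[ 0.46499299 -0.41336871  0.1790042 ]
spice_jar [array([ 0.561, -0.075,  0.001])]
timer [array([ 0.538, -0.281,  0.   ])]
pinch_bowl [array([ 0.548,  0.076, -0.001])]
```

View pics/s2.png

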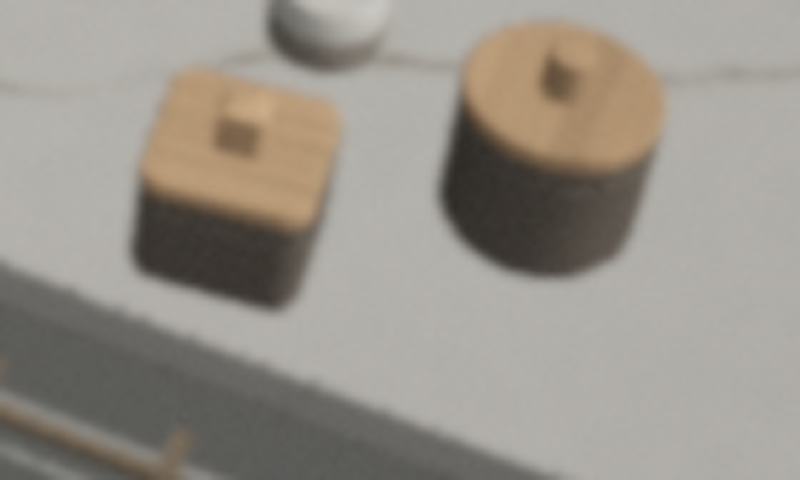

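Both lids lie flat and flush on their pots: square at (240,150), round at (560,95). The long lid was already checked, the bystanders are unmoved and the gripper is clear, so I'll hand in.

```bash
python3 -c "
from plant import robot
print(robot.close_job())"
```

```text
the job is handed in; nothing more can be done
None
```

I laid the scoop in the long box and closed all three pots with their own lids, which look flat and fully home in the camera checks; the bystanders still measure where they were, and the job was handed in at about 34 s.

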